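# Hook a bowl out from under the draining rack

### The arm

A 6-joint arm with a two-finger parallel gripper is mounted at the origin on a cart in front of the work surface, level with it; the furniture and walls round the work are solid. World frame = base frame: x ahead of the robot, y to its left, z up, the work surface at z = 0. Lengths are in m, angles in rad, forces in N, time in s.
With the tool pointing down it reaches from about 0.375 to 0.9 m from the base axis. Payload 3.1 kg.
Tool frame: the origin (TCP) lies midway between the tips of the shut fingers; the grasp point (between the pads) lies 19 mm behind it (pinch_z is the distance from the TCP to the grasp point, in m); z points along the fingers, y is the line along which they close (so a half turn about z gives the same grasp; the last joint's range is limited). The gripper opens to 85 mm and grips with 20 to 120 N. Pads are 22 mm wide; open, the fingers measure 114 mm over their backs; the gripper's body (76 mm by 85 mm) begins 54 mm behind the grasp point. The pads swing forward as they close: fully open they stand 13 mm farther back than shut.
Start: joints at [-1.31, 0.527, 1.433, -0, 1.181, -0.178], TCP at [0.266, -0.566, 0.231] pointing down, gripper open.
Joint ranges: [-3.08, 3.08], [-0.75, 2.2], [0.22, 2.44], [-1.43, 4.57], [0, 2.65], [-2.85, 2.85]. Speed limits (rad/s): [2.79, 2.79, 3.14, 3.14, 3.14, 3.14].

### API

Orientations are given as a unit quaternion [x, y, z, w].
In Python, from station import sense, snapshot, camera_params, sign_off, pinch_z gives the robot as it stands. The module is installed in compiled form; this text tells all that it offers.
- The arm moves only by the shell command python3 -m handwheel 'ROWS' [FORCE]. ROWS is JSON, a list that holds one entry, the list of rows, each a list of 7 numbers: the turn, a rotation vector about the tool's x, y, z in degrees, then the shift along the tool's x, y, z in m, then the opening, from 0 (shut) to 1 (fully open). A call has 1 to 20 rows; each row shifts and turns the commanded pose from where the row before left it, along the tool's axes as they then stand; what a row does not reach is not made up. A row lasts 1/8 s, in which the tool goes at most 62.5 mm and 10.7 degrees, less where a joint would pass 70% of its speed; a pose out of reach is approached as far as the arm can. A call with a gripper value outside its range is refused whole. The fingers move at their own pace and stop on an object; FORCE is the grip in N (left out, the last holds). Time passes only in rows, so rows that do not move let the fingers close. It gives the time, the measured TCP pose, the force, the opening and the grip force at its end, in the units of the state.
- sense(): the state, without advancing time (a new reading comes with each control period).
- snapshot(name): name is "scene" or "side" or "wrist"; returns the picture (420x560x3 uint8, red, green, blue); there is no depth.
- camera_params(name): a dict with "fx", "fy", "cx", "cy" (pixels), "world_to_cam" (4x4, takes a point from world to camera coordinates); the wrist camera has in their place "mount" (4x4, takes a point from camera to tool coordinates, whose origin is the TCP and whose axes are the flange's). Camera axes: x right, y down, z forward; pixel columns grow to the right and rows downward; lengths in m; the calibration is good to about 2 mm. The wrist camera is an equidistant fisheye: a pixel r from the principal point sees the ray r / f radians off the axis. A picture is of the moment at which its call begins: read the wrist's pose just before it. camera_params takes no time and is no camera call.
- sign_off(): hands the job in; it is judged then, once.
The state is a dict: "t": time; "q": joint angles; "qd": joint speeds; "tau": joint torques, N m; "tcp_pos": TCP position; "tool_rot": TCP orientation; "force": force on the tool from outside, world axes, zero at the start; "ft_torque": the same for the moment, N m; "finger_gap": opening from 0.0 (shut) to 1.0 (fully open); "gripper_force": force on a finger pad.
Only numpy, scipy, OpenCV 4.12 (cv2) and the standard library are available. Lean on these libraries where they do the work, as an engineer would, in place of code of your own. Each camera call takes 0.05 s, during which the arm holds its last target. There are 200 camera calls.

### The job

A glass bowl has slid under the loaded draining rack in the sink, where no hand fits. Take the hook from its stand, drop its prong into the bowl and drag the bowl gently along the sink floor until it stands upright at least a finger's width clear of the rack, then lay the hook back in the forks of its stand. Do not touch the bowl with the gripper, do not lift or tip it, and leave the two shakers and the round bottle standing where they are.

Things in the scene. Friction and masses are not known exactly. Their poses are not given: they have to be found in the camera images.
- basin (a point): centre of the sink's floor (z = 0, level, flat). The basin is a rectangle 391 mm by 485 mm with upright walls up to a rim at z = 0.179 with flat counter beyond; its short sides run along the rack's x axis (away from the robot), its long sides along the rack's y axis (to the left). The whole job is done inside it
- rack: roll-up draining rack of thin steel bars, fixed on the rim across the left end of the basin; origin on the sink floor below its middle; x along its bars (away from the robot), y to the left. It covers y = -73 to +73 mm of its frame; bars from z = 0.181 to 0.187; crockery up to 110 mm tall stands fixed on it. The basin's left wall is about 70 mm left of its origin
- bowl: clear glass bowl, loose, upright under the rack; 117 mm across the rim, 50 mm high, floor 5 mm thick and 70 mm across outside, flared hollow wall about 3 mm thick (inner radius about 40 mm at 20 mm above the sink floor), 0.16 kg; origin at the centre of its underside, z up
- hook_handle (a point): centre of the hook's handle, a dark square wooden bar 20 x 20 mm, 130 mm long, to be pinched from above across y between the forks; x points along it to the prong. An 8 mm steel rod carries on from its end at the same height to x = 150 mm and there turns straight down as a prong, ending 100 mm below the handle's centre line. 0.13 kg, balanced about 15 mm ahead of the handle's centre
- hook_tip (a point): lowest point of the hook's prong (8 mm thick), at x = 150 mm, y = 0, z = -100 mm from the handle's centre
- stand: fixed steel stand of the hook: foot plate 125 mm by 60 mm, 8 mm thick, and two uprights 10 mm thick at x = -50 and +50 mm, each with an upward fork, tops at z = 0.157, 50 mm across; free space 90 mm long between them; origin on the sink floor under its middle; x points the way the resting hook points
- stand_seat (a point): where the centre of the handle rests in the stand, z = 0.135, 10 mm above the bottom of the forks (forks 23.6 mm wide there, flaring to 40 mm above; handle 20 mm); same axes as the stand
- shaker_a: steel and glass shaker, loose, upright, 44 mm across, 89 mm high, under the rack at the other end from the bowl; origin at the centre of its underside; must be left alone
- shaker_b: shaker just like the other, standing before the right edge of the rack, on one side of the way out; origin at the centre of its underside; must be left alone
- jar: little round glass bottle lying on its flat, 65 mm by 86 mm (y, along its neck), 62 mm high, loose, before the right edge of the rack on the other side of the way out; origin at the centre of its underside; must be left alone
- spout (a point): underside of the tap's outlet (20 mm across), fixed, z = 0.269, over the far edge of the basin; the spout (about 40 mm wide, z up to 0.31) runs from here away from the robot and to the right to the tap's body behind the basin: keep arm and gripper clear of it

How it is judged:
By the outcome, as a careful person would: the job done as asked, in the order asked, and still so for the second after the job is handed in, with the robot touching nothing.
It also fails if it takes over 72 s, if anything falls off the work surface, if the arm or the gripper's body presses on something with over 40 N, if the wrist force passes 120 N, or if a joint passes its speed limit or range.

## Working session

There is one attempt and no reset: what is moved stays moved. The work goes in short steps, Python scripts to look and compute and a shell command to move; the robot and the scene stay as the last step left them, time stands still between calls to the robot, and variables do not carry over. Pictures are saved under pics/ and viewed, at most 10 in all, crops included, and the job is handed in when it is done.

```bash
mkdir -p pics
python3 - <<'E'
from station import *
import cv2,json
s=sense();print(s)
print(pinch_z)
for n in("scene","side","wrist"):
    cv2.imwrite(f"pics/{n}0.png",snapshot(n)[:,:,::-1]);p=camera_params(n);print(n,{k:(v.tolist() if hasattr(v,'tolist') else v) for k,v in p.items()})
E
```

```text
{'t': 0.0, 'q': array([-1.31051094e+00,  5.28488561e-01,  1.43393439e+00,  1.84422739e-05,
        1.18141150e+00, -1.78526550e-01]), 'qd': array([-6.36276817e-04,  8.93827862e-04,  1.13769253e-03,  1.68870745e-05,
        9.94780892e-04, -2.43027221e-04]), 'tau': array([ 1.31702946e-03, -4.42346942e+01, -1.78025186e+01, -1.23369691e-04,
        8.54649232e-03,  5.58936875e-06]), 'tcp_pos': array([ 0.26536373, -0.56505431,  0.23030967]), 'tool_rot': array([ 9.76027063e-01,  2.17646307e-01, -3.72891964e-05, -1.12031287e-03]), 'force': array([0.0138959 , 0.52514467, 0.14678266]), 'ft_torque': array([ 0.02591349, -0.00655   , -0.01293679]), 'gripper_force': 0.0, 'finger_gap': 1.0005277785973774}
0.0187
scene {'fx': 418.32397292543897, 'fy': 418.32397292543897, 'cx': 278.0086954765919, 'cy': 209.4956292126695, 'world_to_cam': [[0.836392078539501, -0.5481086656531232, -0.005018126376043965, -0.5901692615151728], [-0.4113747367235839, -0.6216387050398069, -0.6665854381713074, 0.28321667633492636], [0.3622417934777476, 0.5595911105730546, -0.7454117466378165, 0.8406482840594903], [0.0, 0.0, 0.0, 1.0]]}
side {'fx': 491.1251575777006, 'fy': 491.1251575777006, 'cx': 273.69492031966337, 'cy': 198.69521408602347, 'world_to_cam': [[0.998209593961484, -0.05980478138862229, -0.0009973195620552574, -0.6143544184986591], [-0.04546889021459711, -0.7478831150888304, -0.6622714142915124, 0.024565224140253184], [0.03886111869082867, 0.6611310265659041, -0.7492633576827384, 1.2276611514703906], [0.0, 0.0, 0.0, 1.0]]}
wrist {'fx': 325.19226210127806, 'fy': 325.19226210127806, 'cx': 285.98816133618953, 'cy': 208.75596907471564, 'mount': [[-0.0001529149304188085, -0.9607852324058491, -0.27729355168820563, 0.07130882110496368], [0.999999930595214, -5.270933144490361e-05, -0.00036882420063778304, -0.0013620583234471573], [0.0003397448876032698, -0.2772935888414333, 0.9607851737828007, -0.14230750043859178], [0.0, 0.0, 0.0, 1.0]]}
```

View pics/scene0.png

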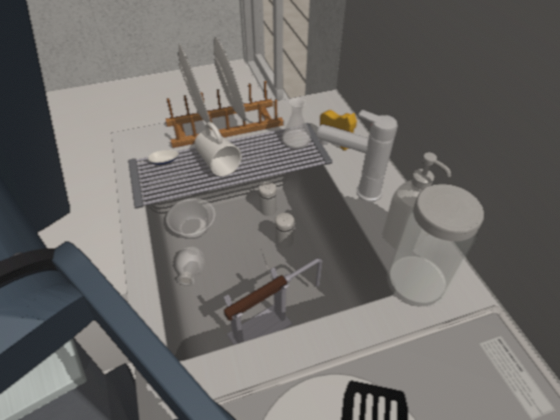

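View pics/side0.png

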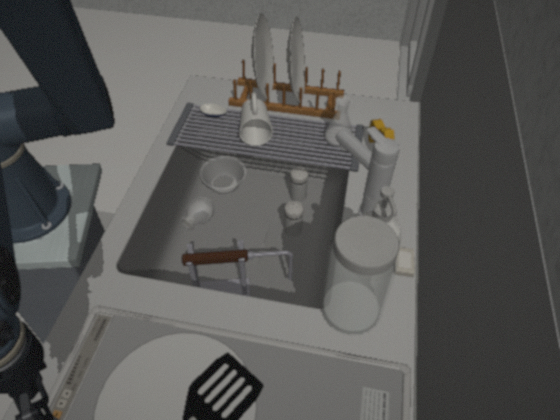

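View pics/wrist0.png

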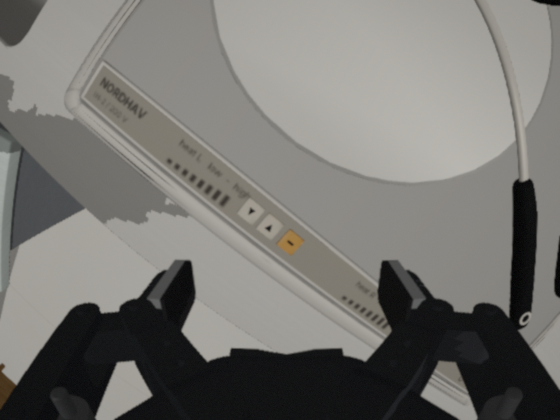

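The scene and side views show the hook lying in its stand: handle in scene (228,312)-(285,284) and side (184,258)-(247,256). The bowl is at scene (190,218) / side (223,175), the bottle at (188,265) / (200,212), and the shakers at (286,220) / (294,209) and (269,188) / (299,174). I'll triangulate these next.

```bash
cat > h.py <<'E'
from station import *
import numpy as np
from scipy.spatial.transform import Rotation as R
def ray(n,u,v,s=None):
    p=camera_params(n)
    if n=="wrist":
        d=np.array([u-p["cx"],v-p["cy"]]);r=np.hypot(*d);th=r/p["fx"]
        c=np.r_[np.sin(th)*d/max(r,1e-9),np.cos(th)]
        M=np.array(p["mount"]);Rt=R.from_quat(s["tool_rot"]).as_matrix()
        return s["tcp_pos"]+Rt@M[:3,3],Rt@M[:3,:3]@c
    W=np.array(p["world_to_cam"]);c=np.array([(u-p["cx"])/p["fx"],(v-p["cy"])/p["fy"],1])
    d=W[:3,:3].T@c;return -W[:3,:3].T@W[:3,3],d/np.linalg.norm(d)
def onz(n,u,v,z,s=None):
    o,d=ray(n,u,v,s);return o+d*(z-o[2])/d[2]
def tri(a,b):
    A=np.zeros((3,3));y=np.zeros(3)
    for o,d in(a,b):
        P=np.eye(3)-np.outer(d,d);A+=P;y+=P@o
    return np.linalg.solve(A,y)
def proj(n,X):
    p=camera_params(n);W=np.array(p["world_to_cam"]);c=W[:3,:3]@X+W[:3,3]
    return c[0]/c[2]*p["fx"]+p["cx"],c[1]/c[2]*p["fy"]+p["cy"]
E
python3 - <<'E'
from h import *
np.set_printoptions(precision=3,suppress=True)
P={'hL':((228,312),(184,258)),'hR':((285,284),(247,256)),'elbow':((319,262),(289,252)),'tip':((321,289),(291,275)),
'bowlrim':((190,218),(223,173)),'jar':((188,265),(200,212)),'sbtop':((286,220),(294,208)),'satop':((269,188),(299,174)),'spout':((323,140),(333,140)),'rackL':((137,202),(171,148)),'rackR':((328,160),(358,165))}
for k,(a,b) in P.items(): print(k,tri(ray('scene',*a),ray('side',*b)))
for k,z in(('bowlrim',.05),('hL',.135),('hR',.135),('elbow',.135),('sbtop',.089),('satop',.089),('jar',.04),('rackL',.187),('rackR',.187)):
    print(k,onz('scene',*P[k][0],z),onz('side',*P[k][1],z))
import cv2
a=cv2.imread('pics/scene0.png')[120:350,110:350];b=cv2.imread('pics/side0.png')[90:320,110:370]
a=cv2.resize(a,None,fx=2.5,fy=2.5,interpolation=2);cv2.imwrite('pics/sc1.png',a)
b=cv2.resize(b,None,fx=2.5,fy=2.5,interpolation=2);cv2.imwrite('pics/si1.png',b)
E
```

```text
hL [ 0.424 -0.27   0.14 ]
hR [ 0.546 -0.269  0.129]
elbow [ 0.63  -0.264  0.129]
tip [ 0.633 -0.275  0.052]
bowlrim [0.489 0.063 0.032]
jar [ 0.43  -0.038  0.001]
sbtop [ 0.655 -0.111  0.087]
satop [ 0.677 -0.006  0.089]
spout [ 0.721 -0.136  0.308]
rackL [0.38  0.031 0.169]
rackR [ 0.797 -0.071  0.172]
bowlrim [0.485 0.048 0.05 ] [0.49  0.045 0.05 ]
hL [ 0.426 -0.265  0.135] [ 0.423 -0.268  0.135]
hR [ 0.543 -0.273  0.135] [ 0.547 -0.271  0.135]
elbow [ 0.626 -0.268  0.135] [ 0.63  -0.266  0.135]
sbtop [ 0.655 -0.111  0.089] [ 0.655 -0.114  0.089]
satop [ 0.677 -0.004  0.089] [ 0.676 -0.008  0.089]
jar [ 0.424 -0.066  0.04 ] [ 0.436 -0.071  0.04 ]
rackL [0.381 0.028 0.187] [ 0.385 -0.004  0.187]
rackR [ 0.785 -0.086  0.187] [ 0.793 -0.083  0.187]
```

View pics/si1.png

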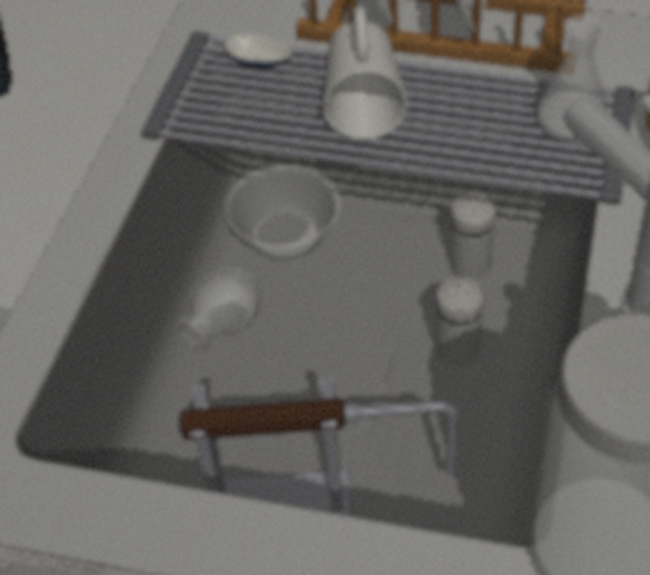

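View pics/sc1.png

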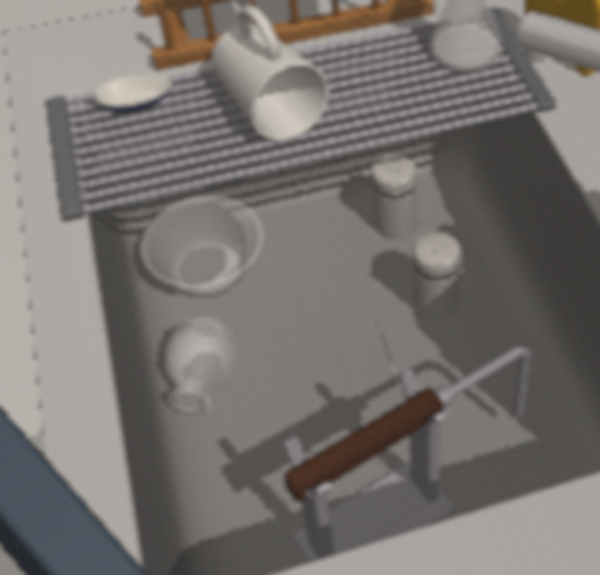

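The crops show an empty way out between the bottle (neck towards the robot and right) and shaker_b. The mug on the rack reaches its right edge. Next I'll measure the rack, basin and mug edges.

Run:
```python
from h import *
np.set_printoptions(precision=3,suppress=True)
S=lambda u,v:(110+u/2.5,90+v/2.5); C=lambda u,v:(110+u/2.5,120+v/2.5)
for k,a,b,z in(('rackNR',C(70,217),S(152,136),.184),('rackFR',C(548,107),S(612,198),.184),('rackNL',C(57,98),S(200,35),.184),('mugfront',C(280,138),S(365,138),.187),('mugL',C(250,118),S(326,112),.21),('mugR',C(327,92),S(405,105),.21),
 ('cornerNRrim',None,S(18,440),.179),('cornerFRrim',None,S(532,545),.179),('nearwall',C(92,215),S(165,142),.179),
 ('handL',C(293,485),S(185,420),.140),('handR',C(436,400),S(343,413),.135),('elbow',C(525,350),S(452,407),.135),('tip',C(521,412),S(450,470),.035),
 ('jarbulb',C(198,355),S(230,298),.031),('jarneck',C(187,402),S(195,330),.031)):
    o=[k]
    if a:o.append(onz('scene',*a,z))
    if b:o.append(onz('side',*b,z))
    if a and b:o.append(tri(ray('scene',*a),ray('side',*b)))
    print(*o)
```

```text
rackNR [0.378 0.017 0.184] [0.383 0.011 0.184] [0.379 0.031 0.168]
rackFR [ 0.783 -0.092  0.184] [ 0.785 -0.093  0.184] [ 0.787 -0.088  0.18 ]
rackNL [0.421 0.163 0.184] [0.419 0.156 0.184] [0.419 0.155 0.188]
mugfront [0.563 0.002 0.187] [ 0.575 -0.007  0.187] [0.576 0.033 0.153]
mugL [0.544 0.015 0.21 ] [0.542 0.004 0.21 ] [0.542 0.009 0.21 ]
mugR [0.615 0.008 0.21 ] [0.612 0.009 0.21 ] [0.612 0.002 0.217]
cornerNRrim [ 0.31  -0.31   0.179]
cornerFRrim [ 0.675 -0.418  0.179]
nearwall [0.394 0.014 0.179] [0.394 0.008 0.179] [0.394 0.013 0.177]
handL [ 0.422 -0.27   0.14 ] [ 0.424 -0.272  0.14 ] [ 0.423 -0.268  0.135]
handR [ 0.547 -0.265  0.135] [ 0.547 -0.269  0.135] [ 0.547 -0.265  0.131]
elbow [ 0.631 -0.266  0.135] [ 0.633 -0.269  0.135] [ 0.634 -0.262  0.126]
tip [ 0.637 -0.263  0.035] [ 0.635 -0.264  0.035] [ 0.635 -0.266  0.04 ]
jarbulb [ 0.431 -0.054  0.031] [ 0.439 -0.055  0.031] [ 0.435 -0.035  0.007]
jarneck [ 0.402 -0.093  0.031] [ 0.407 -0.093  0.031] [ 0.404 -0.082  0.016]
```

```bash
python3 -m handwheel '[[[0,0,8.4,0,0,0,1],[0,0,8.4,0,0,0,1],[0,0,8.3,0,0,0,1],[0,0,0,0.026,-0.037,0,1],[0,0,0,0.026,-0.037,0,1],[0,0,0,0.026,-0.037,0,1],[0,0,0,0.026,-0.037,0,1],[0,0,0,0.026,-0.037,0,1],[0,0,0,0.026,-0.037,0,1],[0,0,0,0.026,-0.037,0,1],[0,0,0,0.026,-0.037,0,1],[0,0,0,0,0,0,1],[0,0,0,0,0,0,1]]]'
python3 - <<'E'
from h import *
import cv2
s=sense();print(s['tcp_pos'],R.from_quat(s['tool_rot']).as_matrix()[:,0],s['q'])
cv2.imwrite('pics/w1.png',snapshot('wrist')[:,:,::-1])
E
```

```text
t: 1.78
tcp_pos: [0.4732, -0.2697, 0.2312]
tool_rot: [1.0, 0.001, -0.0, 0.0]
force: [0.2, -0.9, -0.0]
finger_gap: 1.004
gripper_force: 0.0
[ 0.47318273 -0.26974895  0.23117521] [ 9.99998942e-01  1.37398485e-03 -4.77641958e-04] [-7.23060335e-01  4.19876291e-01  1.63488270e+00 -5.97211221e-04
  1.08700371e+00  8.46639771e-01]
```

View pics/w1.png

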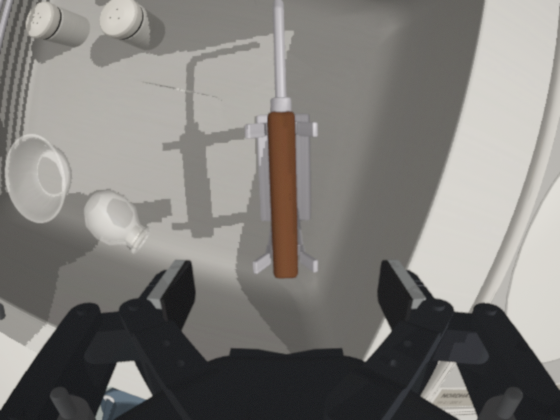

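The wrist view shows the handle from (282,111) to (286,277), centred between the fingers. The bowl is at (38,178), the bottle at (110,215) and the shaker tops at (122,17) and (45,20).

Run:
```python
from h import *
np.set_printoptions(precision=3,suppress=True)
s=sense()
for k,u,v,z in(('far',282,111,.145),('near',286,277,.145),('forkFL',250,131,.155),('forkFR',316,129,.155),('forkNL',261,267,.155),('forkNR',316,266,.155),('rodtop',280,2,.135),('bowl',39,178,.05),('bowlL',68,182,.05),('bowlT',30,135,.05),('bowlB',45,222,.05),('jar',108,216,.031),('neck',140,240,.031),('sb',122,17,.089),('sa',43,22,.089)):
    print(k,onz('wrist',u,v,z,s))
```

```text
far [ 0.548 -0.266  0.145]
near [ 0.421 -0.269  0.145]
forkFL [ 0.535 -0.245  0.155]
forkFR [ 0.536 -0.289  0.155]
forkNL [ 0.435 -0.25   0.155]
forkNR [ 0.436 -0.291  0.155]
rodtop [ 0.632 -0.264  0.135]
bowl [0.49  0.042 0.05 ]
bowlL [ 0.483 -0.008  0.05 ]
bowlT [0.546 0.05  0.05 ]
bowlB [0.432 0.044 0.05 ]
jar [ 0.435 -0.05   0.031]
neck [ 0.405 -0.091  0.031]
sb [ 0.651 -0.113  0.089]
sa [ 0.669 -0.009  0.089]
```

```bash
python3 -m handwheel '[[[0,0,-1.2,0.002,-0.001,0.03,1],[0,0,0,0,0,0.03,1],[0,0,0,0,0,0.03,1],[0,0,0,0,0,0.025,1],[0,0,0,0,0,0,1],[0,0,0,0,0,0,0.1],[0,0,0,0,0,0,0.1],[0,0,0,0,0,0,0.1],[0,0,0,0,0,0,0.1],[0,0,0,0,0,0,0.1],[0,0,0,0,0,0,0.1]]]' 80
```

```text
t: 3.2
tcp_pos: [0.4758, -0.2689, 0.1173]
tool_rot: [1.0, 0.011, 0.001, 0.001]
force: [-0.6, 1.1, 5.8]
finger_gap: 0.218
gripper_force: 78.8
```

```bash
python3 -m handwheel '[[[0,0,0,0,0,-0.02,0.1],[0,0,0,0,0,-0.035,0.1],[0,0,0,0,0,-0.035,0.1],[0,0,-10.05,0,0,0,0.1],[0,0,-10.05,0,0,0,0.1],[0,0,-10.05,0,0,0,0.1],[0,0,-10.05,0,0,0,0.1],[0,0,-10.05,0,0,0,0.1],[0,0,-10.05,0,0,0,0.1],[0,0,-10.05,0,0,0,0.1],[0,0,-10.05,0,0,0,0.1],[0,0,-10.05,0,0,0,0.1],[0,0,-10.05,0,0,0,0.1],[0,0,-10.05,0,0,0,0.1],[0,0,0,0,0,0,0.1]]]' 80
python3 - <<'E'
from h import *
s=sense();M=R.from_quat(s['tool_rot']).as_matrix();print(s['tcp_pos'],s['q']);print(M.round(3))
T=np.array([.613,-.2375,s['tcp_pos'][2]])
print('shift tool',M.T@(T-s['tcp_pos']))
E
```

```text
t: 5.08
tcp_pos: [0.4751, -0.2682, 0.2059]
tool_rot: [0.562, 0.827, 0.0, -0.0]
force: [1.2, -0.4, -0.8]
finger_gap: 0.219
gripper_force: 78.1
[ 0.47506855 -0.26824643  0.20591419] [-7.18912677e-01  4.54128013e-01  1.65932964e+00  1.17447065e-05
  1.02911076e+00 -1.09731575e+00]
[[-0.369  0.929 -0.001]
 [ 0.929  0.369  0.001]
 [ 0.001 -0.    -1.   ]]
shift tool [-2.23848012e-02  1.39532579e-01 -8.03759445e-05]
```

```bash
python3 -m handwheel '[[[0,0,0,-0.0055,0.035,0,0.1],[0,0,0,-0.0055,0.035,0,0.1],[0,0,0,-0.0055,0.035,0,0.1],[0,0,0,-0.0055,0.035,0,0.1],[0,0,0,0,0,0.022,0.1],[0,0,0,0,0,0.022,0.1],[0,0,0,0,0,0.02,0.1],[0,0,0,0,0,0,0.1]]]' 80
python3 - <<'E'
from h import *
import cv2
s=sense();print(s['tcp_pos'])
a=snapshot('scene')[120:350,110:370,::-1];b=snapshot('side')[90:320,110:370,::-1]
cv2.imwrite('pics/pre.png',cv2.resize(np.hstack([a,b]),(800,354),interpolation=2))
E
```

```text
t: 6.08
tcp_pos: [0.612, -0.2361, 0.1401]
tool_rot: [0.562, 0.827, -0.0, -0.003]
force: [0.4, -0.3, -1.2]
finger_gap: 0.223
gripper_force: 78.4
[ 0.61200478 -0.2360924   0.14006408]
```

View pics/pre.png

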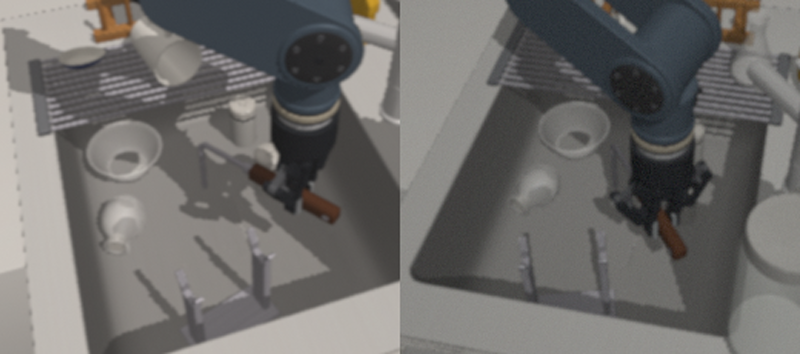

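The prong hangs clear of the bowl, with its tip at scene px ≈(243,242). The stand is empty and everything else still stands.

Run:
```python
from h import *
s=sense();M=R.from_quat(s['tool_rot']).as_matrix();t=s['tcp_pos']
tip=t+M@np.array([.159,0,-.0177+.1]);el=t+M@np.array([.159,0,-.0177])
print(tip,proj('scene',tip),proj('scene',el),'seen (243,242),(242,215)')
print(proj('side',tip),proj('side',el),'seen',(110+(617-400)/1.538,90+188/1.538),(110+(613-400)/1.538,90+148/1.538))
P=np.array([.504,.030,tip[2]]);print(M.T@(P-tip))
```

```text
[ 0.55485016 -0.08940391  0.06015322] (np.float64(243.81187390161855), np.float64(240.62129520269394)) (np.float64(240.64447014618128), np.float64(211.3118083818074)) seen (243,242),(242,215)
(np.float64(250.01423251053683), np.float64(210.00253823972935)) (np.float64(248.30685315325212), np.float64(180.39832437160044)) seen (251.0923276983095, 212.2366710013004) (248.49154746423926, 186.22886866059818)
[ 1.29744446e-01 -3.06751891e-03 -9.22034818e-06]
```

```bash
python3 -m handwheel '[[[0,0,0,0.01,-0.001,-0.004,0.1],[0,0,0,0.03,-0.001,0,0.1],[0,0,0,0.03,-0.001,0,0.1],[0,0,0,0.03,0,0,0.1],[0,0,0,0.03,0,0,0.1],[0,0,0,0,0,0,0.1],[0,0,0,0,0,0.015,0.1],[0,0,0,0,0,0.015,0.1],[0,0,0,0,0,0.01,0.1],[0,0,0,0,0,0.005,0.1],[0,0,0,0,0,0,0.1]]]' 80
python3 - <<'E'
from h import *
import cv2
s=sense();M=R.from_quat(s['tool_rot']).as_matrix();print(s['tcp_pos'],s['tcp_pos']+M@np.array([.159,0,.0823]),s['force'])
a=snapshot('scene')[150:300,130:330,::-1];b=snapshot('side')[110:260,150:350,::-1]
cv2.imwrite('pics/ins.png',cv2.resize(np.hstack([a,b]),(800,300),interpolation=2))
E
```

```text
t: 7.55
tcp_pos: [0.5622, -0.1176, 0.1006]
tool_rot: [0.561, 0.828, -0.0, -0.001]
force: [0.2, 0.3, -0.6]
finger_gap: 0.218
gripper_force: 78.4
[ 0.56221397 -0.11762227  0.10056752] [0.50315616 0.03008104 0.01840794] [ 0.22449015  0.27518642 -0.6154157 ]
```

View pics/ins.png

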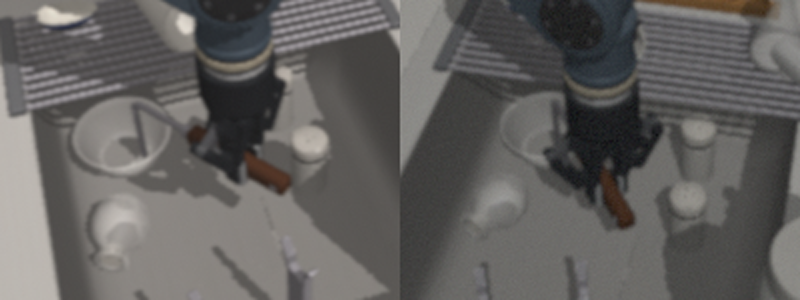

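The prong is inside the bowl. I'll lower it another 5 mm and start the first, diagonal drag.

```bash
python3 -m handwheel '[[[0,0,0,0,0,0.005,0.1],[0,0,0,-0.003,0.001,0,0.1],[0,0,0,-0.003,0.001,0,0.1],[0,0,0,-0.003,0.001,0,0.1],[0,0,0,-0.003,0.001,0,0.1],[0,0,0,-0.005,0.002,0,0.1],[0,0,0,-0.006,0.002,0,0.1],[0,0,0,-0.006,0.002,0,0.1],[0,0,0,-0.006,0.002,0,0.1],[0,0,0,-0.006,0.002,0,0.1],[0,0,0,-0.006,0.002,0,0.1],[0,0,0,-0.006,0.002,0,0.1],[0,0,0,-0.006,0.002,0,0.1],[0,0,0,-0.006,0.002,0,0.1],[0,0,0,-0.006,0.002,0,0.1],[0,0,0,-0.006,0.002,0,0.1],[0,0,0,-0.004,0.002,0,0.1],[0,0,0,0,0,0,0.1]]]' 80
python3 - <<'E'
from h import *
import cv2
s=sense();M=R.from_quat(s['tool_rot']).as_matrix();print(s['tcp_pos']+M@np.array([.159,0,.0823]),s['force'],M[:,:2])
a=snapshot('scene')[150:300,130:330,::-1];b=snapshot('side')[110:260,150:350,::-1]
cv2.imwrite('pics/d1.png',cv2.resize(np.hstack([a,b]),(800,300),interpolation=2))
E
```

```text
t: 9.9
tcp_pos: [0.619, -0.1829, 0.0964]
tool_rot: [0.561, 0.828, -0.0, 0.001]
force: [-0.7, 1.0, 0.4]
finger_gap: 0.215
gripper_force: 78.6
[ 0.56004829 -0.03530444  0.01396038] [-0.66983766  1.0329192   0.36785373] [[-3.71284216e-01  9.28518919e-01]
 [ 9.28518664e-01  3.71284824e-01]
 [-1.05868860e-03  4.43617381e-04]]
```

View pics/d1.png

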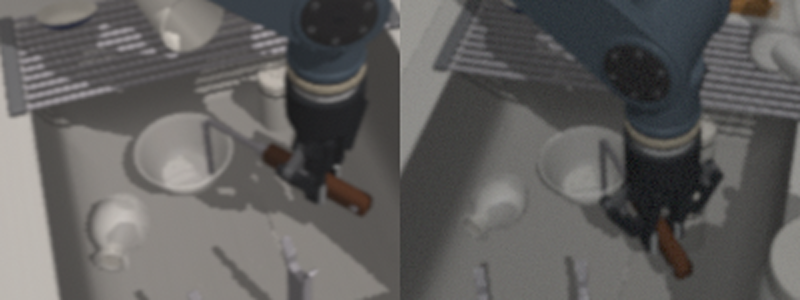

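The bowl follows the prong, upright. Its rim centre is at scene ≈(222,225) and side ≈(240,191).

Run:
```python
from h import *
print(onz('scene',222,225,.05),onz('side',239.5,190.5,.05))
```

```text
[ 0.53848006 -0.013442    0.05      ] [ 0.53081681 -0.01693614  0.05      ]
```

```bash
python3 -m handwheel '[[[0,0,0,-0.005,-0.002,0,0.1],[0,0,0,-0.0063,-0.0025,0,0.1],[0,0,0,-0.0063,-0.0025,0,0.1],[0,0,0,-0.0063,-0.0025,0,0.1],[0,0,0,-0.0063,-0.0025,0,0.1],[0,0,0,-0.0063,-0.0025,0,0.1],[0,0,0,-0.0063,-0.0025,0,0.1],[0,0,0,-0.0063,-0.0025,0,0.1],[0,0,0,-0.0063,-0.0025,0,0.1],[0,0,0,-0.0063,-0.0025,0,0.1],[0,0,0,-0.0063,-0.0025,0,0.1],[0,0,0,-0.0063,-0.0025,0,0.1],[0,0,0,-0.0063,-0.0025,0,0.1],[0,0,0,-0.0063,-0.0025,0,0.1],[0,0,0,-0.0063,-0.0025,0,0.1],[0,0,0,-0.0063,-0.0025,0,0.1],[0,0,0,-0.0063,-0.0025,0,0.1],[0,0,0,-0.0063,-0.0025,0,0.1],[0,0,0,-0.005,-0.002,0,0.1],[0,0,0,-0.004,-0.002,0,0.1]]]' 80
python3 - <<'E'
from h import *
import cv2
s=sense();M=R.from_quat(s['tool_rot']).as_matrix();print(s['tcp_pos']+M@np.array([.159,0,.0823]),s['force'])
a=snapshot('scene')[150:300,130:330,::-1];b=snapshot('side')[110:260,150:350,::-1]
cv2.imwrite('pics/d2.png',cv2.resize(np.hstack([a,b]),(800,300),interpolation=2))
E
```

```text
t: 12.5
tcp_pos: [0.6185, -0.3131, 0.0963]
tool_rot: [0.561, 0.828, 0.0, 0.0]
force: [-0.4, 1.9, -0.8]
finger_gap: 0.22
gripper_force: 78.4
[ 0.55945981 -0.16544772  0.01400763] [-0.3623898   1.91871659 -0.82773367]
```

View pics/d2.png

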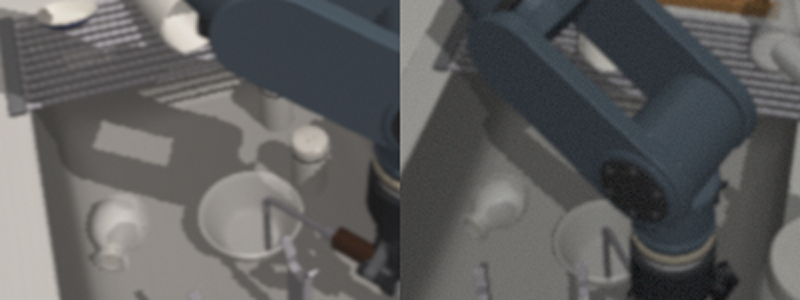

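The scene half shows the bowl upright at about (251,215) in the crop, clear of the rack and between the bottle and shaker_b. I'll back the prong off the wall, lift out and return above the stand.

```bash
python3 -m handwheel '[[[0,0,0,0.006,0.002,0,0.1],[0,0,0,0.006,0.002,0,0.1],[0,0,0,0,0,0,0.1],[0,0,0,0,0,-0.02,0.1],[0,0,0,0,0,-0.03,0.1],[0,0,0,0,0,-0.03,0.1],[0,0,0,0,0,-0.03,0.1],[0,0,0,0,0,0,0.1]]]' 80
python3 - <<'E'
from h import *
s=sense();M=R.from_quat(s['tool_rot']).as_matrix();print(s['tcp_pos'],s['force'])
print(onz('scene',255.5,257.5,.05),onz('side',252,231,.05))
print(M.T@(np.array([.4758,-.2689,s['tcp_pos'][2]])-s['tcp_pos']))
E
```

```text
t: 13.6
tcp_pos: [0.6198, -0.3017, 0.211]
tool_rot: [0.561, 0.828, -0.0, 0.005]
force: [0.9, -0.3, -1.3]
finger_gap: 0.218
gripper_force: 78.4
[ 0.61979546 -0.30166465  0.2109901 ] [ 0.90339909 -0.32509465 -1.27047291]
[ 0.556185  -0.1373817  0.05     ] [ 0.55747677 -0.14355979  0.05      ]
[ 0.08387855 -0.12153618 -0.00124868]
```

```bash
python3 -m handwheel '[[[0,0,0,0.0168,-0.0243,0,0.1],[0,0,0,0.0168,-0.0243,0,0.1],[0,0,0,0.0168,-0.0243,0,0.1],[0,0,0,0.0168,-0.0243,0,0.1],[0,0,0,0.0168,-0.0243,0,0.1],[0,0,10.05,0,0,0,0.1],[0,0,10.05,0,0,0,0.1],[0,0,10.05,0,0,0,0.1],[0,0,10.05,0,0,0,0.1],[0,0,10.05,0,0,0,0.1],[0,0,10.05,0,0,0,0.1],[0,0,10.05,0,0,0,0.1],[0,0,10.05,0,0,0,0.1],[0,0,10.05,0,0,0,0.1],[0,0,10.05,0,0,0,0.1],[0,0,10.05,0,0,0,0.1],[0,0,0,0,0,0,0.1],[0,0,0,0,0,0,0.1]]]' 80
python3 - <<'E'
from h import *
s=sense();M=R.from_quat(s['tool_rot']).as_matrix();t=s['tcp_pos'];print(t,M.round(4),s['force'])
print('shift',M.T@(np.array([.4758,-.2689,.1173])-t))
import cv2
w=snapshot('wrist');cv2.imwrite('pics/w2.png',w[:,:,::-1])
# handle in the wrist image vs. expected (brown mask): row-wise midline
m=(w[:,:,0].astype(int)>w[:,:,2]*1.5+15)
for v in range(0,300,12):
    c=np.where(m[v])[0]
    if len(c)>5: print(v,c.min(),c.max(),len(c))
E
```

```text
t: 15.85
tcp_pos: [0.4734, -0.267, 0.2059]
tool_rot: [1.0, 0.012, -0.0, -0.0]
force: [0.0, 1.0, -1.8]
finger_gap: 0.221
gripper_force: 78.5
[ 0.47341197 -0.26702738  0.20588054] [[ 9.997e-01  2.410e-02 -7.000e-04]
 [ 2.410e-02 -9.997e-01  6.000e-04]
 [-7.000e-04 -6.000e-04 -1.000e+00]] [ 0.03912132  0.95340642 -1.75682251]
shift [0.00240597 0.00198488 0.08857761]
120 260 311 52
132 260 311 52
144 260 311 52
156 260 311 52
168 260 311 52
180 261 310 50
192 261 310 50
204 261 310 50
216 262 310 49
228 262 310 49
240 262 310 49
252 263 309 47
264 262 310 49
276 264 308 45
288 264 307 44
```

```bash
python3 -m handwheel '[[[0,0,0,0.0024,0.002,0.02,0.1],[0,0,0,0,0,0.02,0.1],[0,0,0,0,0,0.015,0.1],[0,0,0,0,0,0.01,0.1],[0,0,0,0,0,0.008,0.1],[0,0,0,0,0,0.006,0.1],[0,0,0,0,0,0.005,0.1],[0,0,0,0,0,0.002,0.1],[0,0,0,0,0,0,0.1],[0,0,0,0,0,0,0.1]]]' 80
```

```text
t: 17.15
tcp_pos: [0.4763, -0.2693, 0.1205]
tool_rot: [1.0, 0.011, 0.0, 0.0]
force: [0.1, -0.9, -2.2]
finger_gap: 0.22
gripper_force: 78.5
```

```bash
python3 -m handwheel '[[[0,0,0,0,0,0.002,0.1],[0,0,0,0,0,0.001,0.1],[0,0,0,0,0,0,0.1],[0,0,0,0,0,0,0.1]]]' 80
```

```text
t: 17.65
tcp_pos: [0.4761, -0.2692, 0.1173]
tool_rot: [1.0, 0.011, -0.0, -0.0]
force: [0.3, 0.4, -0.2]
finger_gap: 0.221
gripper_force: 78.8
```

Now at the height it was gripped at. I'll open slowly, then rise straight up.

```bash
python3 -m handwheel '[[[0,0,0,0,0,0.0005,0.1],[0,0,0,0,0,0,0.3],[0,0,0,0,0,0,0.5],[0,0,0,0,0,0,1],[0,0,0,0,0,0,1],[0,0,0,0,0,0,1],[0,0,0,0,0,0,1],[0,0,0,0,0,-0.02,1],[0,0,0,0,0,-0.03,1],[0,0,0,0,0,-0.03,1],[0,0,0,0,0,-0.034,1],[0,0,0,0,0,0,1],[0,0,0,0,0,0,1]]]' 80
python3 - <<'E'
from h import *
import cv2
s=sense();print(s['tcp_pos'])
w=snapshot('wrist');cv2.imwrite('pics/w3.png',w[:,:,::-1])
o=cv2.imread('pics/w1.png')[:,:,::-1]
for n,i in(('before',o),('now',w)):
    m=((i[:,:,0].astype(int)>i[:,:,2]*1.5+15)&(i[:,:,0]>40)).astype(np.uint8)
    k,l,st,c=cv2.connectedComponentsWithStats(m);j=1+st[1:,4].argmax();print(n,st[j],c[j])
# shift of the shakers/bottle since the start, from the wrist pictures
for n,(x,y,a,b) in dict(jar=(80,185,75,70),stand=(240,110,85,170)).items():
    g=cv2.matchTemplate(w[max(0,y-25):y+b+25,x-25:x+a+25],o[y:y+b,x:x+a],cv2.TM_CCOEFF_NORMED);_,v,_,p=cv2.minMaxLoc(g);print(n,round(v,3),p[0]-25,p[1]-25)
for n in('scene','side'):
    i=snapshot(n);r=cv2.imread(f'pics/{n}0.png')[:,:,::-1]
    T=dict(scene=dict(jar=(172,245,34,42),sb=(274,211,24,34),sa=(258,182,22,24),hook=(222,258,105,65)),side=dict(jar=(182,196,34,34),sb=(283,199,22,30),sa=(289,167,20,26),hook=(180,236,115,50)))[n]
    for k,(x,y,a,b) in T.items():
        g=cv2.matchTemplate(i[y-12:y+b+12,x-12:x+a+12],r[y:y+b,x:x+a],cv2.TM_CCOEFF_NORMED);_,v,_,p=cv2.minMaxLoc(g);print(n,k,round(v,3),p[0]-12,p[1]-12)
E
```

```text
t: 19.27
tcp_pos: [0.4756, -0.2687, 0.2302]
tool_rot: [1.0, 0.011, -0.0, -0.0]
force: [-0.5, -0.8, 0.3]
finger_gap: 0.999
gripper_force: 0.0
[ 0.47562151 -0.26868828  0.23017782]
before [ 268  112   29  166 4023] [283.04424559 193.01913995]
now [ 274  115   26  165 4038] [286.85463101 194.88930163]
jar 0.976 -1 -2
stand 0.941 3 2
scene jar 0.857 -1 0
scene sb 0.996 0 0
scene sa 0.664 7 2
scene hook 0.643 0 0
side jar 0.277 -12 8
side sb 0.996 0 0
side sa 0.994 0 0
side hook 0.871 0 1
```

```bash
python3 -m handwheel '[[[0,0,0,0,0,-0.03,1],[0,0,0,-0.026,0.037,0,1],[0,0,0,-0.026,0.037,0,1],[0,0,0,-0.026,0.037,0,1],[0,0,0,-0.026,0.037,0,1],[0,0,0,-0.026,0.037,0,1],[0,0,0,-0.026,0.037,0,1],[0,0,0,-0.026,0.037,0,1],[0,0,0,-0.026,0.037,0,1],[0,0,0,0,0,0,1],[0,0,0,0,0,0,1]]]'
python3 - <<'E'
from h import *
import cv2
for n in('scene','side'):
    i=snapshot(n);r=cv2.imread(f'pics/{n}0.png')[:,:,::-1]
    T=dict(scene=dict(jar=(172,245,34,42),sb=(274,211,24,34),sa=(258,182,22,24),hook=(222,258,105,65)),side=dict(jar=(182,196,34,34),sb=(283,199,22,30),sa=(289,167,20,26),hook=(180,236,115,50)))[n]
    for k,(x,y,a,b) in T.items():
        g=cv2.matchTemplate(i[y-12:y+b+12,x-12:x+a+12],r[y:y+b,x:x+a],cv2.TM_CCOEFF_NORMED);_,v,_,p=cv2.minMaxLoc(g);print(n,k,round(v,3),p[0]-12,p[1]-12)
    # bowl: where did the old bowl picture go
    x,y,a,b=dict(scene=(163,198,56,42),side=(198,155,50,40))[n]
    q=dict(scene=(210,205,110,100),side=(210,180,100,90))[n]
    g=cv2.matchTemplate(i[q[1]:q[1]+q[3],q[0]:q[0]+q[2]],r[y:y+b,x:x+a],cv2.TM_CCOEFF_NORMED);_,v,_,p=cv2.minMaxLoc(g)
    c={'scene':(191,217.5),'side':(223,173)}[n];u=(c[0]+q[0]+p[0]-x,c[1]+q[1]+p[1]-y);print('bowl',round(v,3),u,onz(n,*u,.05))
E
```

```text
t: 20.8
tcp_pos: [0.2745, -0.5686, 0.2595]
tool_rot: [1.0, 0.011, -0.0, -0.002]
force: [-0.0, -0.1, -0.6]
finger_gap: 0.996
gripper_force: 0.0
scene jar 0.999 0 0
scene sb 0.995 0 0
scene sa 1.0 0 0
scene hook 0.926 1 0
bowl 0.563 (252, 258.5) [ 0.5483203  -0.13541607  0.05      ]
side jar 0.99 0 0
side sb 0.996 0 0
side sa 0.994 0 0
side hook 0.95 0 0
bowl 0.404 (253, 226) [ 0.56020913 -0.12923321  0.05      ]
```

The hook is back in the forks, the bowl stands about 40 mm clear of the rack, and the shakers and bottle haven't moved. I'm handing in.

```bash
python3 -c "
from station import sign_off
print(sign_off())"
```

```text
the job is handed in; nothing more can be done
None
```

Job handed in after about 21 s of robot time: the bowl was dragged out and measures about 40 mm clear of the rack, the hook is back in its stand, and the shakers and bottle show no movement in the images (the judge returned no verdict).

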